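Set the drag screw of an engraving-fixture stop and hold it

ROBOT

A 6-joint arm with a two-finger parallel gripper is mounted at the origin on the work surface. World frame = base frame: x ahead of the robot, y to its left, z up, the work surface at z = 0. Lengths are in mm, angles in rad, forces in N, time in s.
With the tool pointing down it reaches from about 350 to 875 mm from the base axis. Payload 4.2 kg.
Tool frame: the origin (TCP) lies between the finger pads; the fingertips stand 11 mm ahead of it and the grasp point (between the pads) lies 8 mm behind it; z points along the fingers, y is the direction in which the jaws open and shut (so a half turn about z gives the same grasp; the last joint's range is limited). The gripper opens to 85 mm and grips with 20 to 120 N. Pads are 22 mm wide; open, the fingers measure 114 mm over their backs; the gripper's body (76 mm by 85 mm) begins 54 mm behind the grasp point. The pads swing forward as they close: fully open they stand 13 mm farther back than shut.
Start: joints at [1.573, 0.385, 0.008, 0, -1.194, -0.259], TCP at [158.71, 604.492, 242.312] pointing down, gripper open.
Joint ranges: [-3.14, 3.14], [-1.21, 2.06], [-1.07, 1.41], [-3.16, 2.05], [-2.99, -0.16], [-3.1, 3.1]. Speed limits (rad/s): [2.79, 2.79, 3.14, 3.14, 3.14, 3.14].

INTERFACE

Orientations are given as a unit quaternion [x, y, z, w].
In Python, from bench import * gives the robot as it stands. The module is installed in compiled form; this text tells all that it offers.
- The arm moves only by the tool drive_tool, never from a script. Its argument "increments" is a list of rows, each a list of 3 entries, a list of its own where there are three numbers: the gripper command: -1 is shut, 1 is fully open, values between are in proportion, then the shift along the tool's x, y, z scaled (see below), then the turn about the tool's z scaled (see below). In form: [[hand, [tx, ty, tz], turn], ...]. A call has 1 to 20 rows; each row shifts and turns the commanded pose from where the row before left it, along the tool's axes as they then stand; what a row does not reach is not made up. The controller multiplies each number of a shift by 0.3 m and each number of a turn by 2 rad. A row lasts 1/8 s, in which the tool goes at most 62.5 mm and 10.7 degrees, less where a joint would pass 70% of its speed; a pose out of reach is approached as far as the arm can. A call with a number of a shift or a turn outside -1 to 1 is refused whole. A call with a gripper value outside its range is refused whole. The fingers move at their own pace and stop on an object; the grip force is fixed at half the most. Time passes only in rows, so rows that do not move let the fingers close. It gives the time, the measured TCP pose, the force and the opening at its end, in the units of the state.
- read_state(): the state, without advancing time (a new reading comes with each control period).
- get_image(name): name is "scene" or "side" or "wrist"; returns the picture (384x512x3 uint8, red, green, blue); there is no depth.
- calibration(name): a dict with "fovy" (degrees; the focal length in pixels is half the picture's height over the tangent of half this angle, whatever the lens; pixels are square), "cx", "cy" (the principal point, pixels), "R" (3x3) and "t" (3): a world point X has camera coordinates R X + t. Camera axes: x right, y down, z forward; pixel columns grow to the right and rows downward; lengths in mm; the calibration is good to about 2 mm. A picture is of the moment at which its call begins: read the wrist's pose just before it. calibration takes no time and is no camera call; for the wrist camera it gives the pose at the moment of the call.
- job_done(): hands the job in, once; it reports no verdict.
The state is a dict: "clock": time; "joints": joint angles; "joint_vel": joint speeds; "joint_efforts": joint torques, N m; "position": TCP position; "ee_rot": TCP orientation; "contact_force": force on the tool from outside, world axes, zero at the start; "wrist_torque": the same for the moment, N m; "gripper_width": finger opening in mm.
Only numpy, scipy, OpenCV 4.12 (cv2) and the standard library are available. Lean on these libraries where they do the work, as an engineer would, in place of code of your own. Each camera call takes 0.05 s, during which the arm holds its last target.

TASK

Slide the stop carriage along its guide bar until its nose touches the brass blank, then turn the winged thumbscrew on top of it clockwise until it seats. With the carriage still against the blank, back the thumbscrew off a quarter turn and finish gripping the thumbscrew there, still holding it, so that a colleague can nip up its locknut. Do not disturb the loose things lying around.

Things in the scene. Friction and masses are not known exactly. Their poses are not given: they have to be found in the camera images.
- fixture: Fixed grey slotted plate 240 x 340 x 20 mm, origin at the centre of its underside. Its y axis runs along the steel guide bar (34 mm wide, top 40 mm above the bench) towards the brass blank (62 x 12 x 28 mm, held by a green fence; near face at y = 92 mm, top 66 mm above the bench). With the carriage home the thumbscrew's axis is at x = 0, y = 51 mm.
- carriage (a joint): Dark steel stop carriage on the bar, 72 x 56 mm in the fixture's x and y, top 66 mm above the bench, nose towards the blank. Value: travel along the fixture's y axis, m; 0 = nose touching the blank (hard stop), negative = away, to -0.11. Slides stiffly (6 N), stays where left; push its end, or move it by the gripped thumbscrew.
- thumbscrew (a joint): Turn of the thumbscrew about its upright axis, rad: 0 seated (hard stop), negative backed out (to -4.5), growing clockwise seen from above (clockwise tightens). Friction 0.06 N m; stays where left, does not rise or sink. Starts 1.1 to 2.7 rad short of its seat. Seated, the wing lies straight across the guide bar, its white mark to the fixture's +x.
- wing: Upright red wing (flat bar) of the thumbscrew: 42 mm long (its x axis), 11 mm thick (y), 26 mm high, white mark on the +x half of its top. Origin at its centre, on the screw's axis, 95 mm above the bench. Below it a round brass locknut (turns with it), 26 mm across, 14 mm high, on the carriage top. Grip it across its thickness from above.
- slug_mid (a point): Bystander: loose brass slug 44 x 22 x 12 mm lying on the plate, the point at its centre. Leave alone.
- tray: Bystander: blue open tray 130 x 100 x 45 mm of metal type blanks, origin at the centre of its underside. Leave alone.
- driver: Bystander: screwdriver with a red handle, about 200 mm long, lying on the bench. Leave alone.
- oil: Bystander: green oil bottle 52 mm across, 110 mm high, origin at the centre of its underside. Leave alone.

How it is judged (in metres and radians):
On the way, in this order (a step that is already met when the one before it is completed fails the run):
1. the carriage's nose is against the blank (within 4 mm) (value of joint carriage above -0.004 m), for 0.2 s.
2. the thumbscrew is seated (within 0.1 rad), the carriage still against the blank (value of joint thumbscrew above -0.1 rad and value of joint carriage above -0.004 m), for 0.2 s.
At the end, for the whole second after the job is handed in: The carriage's nose is within 4 mm of the blank; the thumbscrew, after seating, stands a quarter turn (1.57 rad, within 0.3 rad) back from its seat, at rest, and the fingers still grip its wing (more than 3 N, the wing's centre between the fingers within 25 mm of the grasp point) (value of joint carriage above -0.004 m and value of joint thumbscrew between -1.87 and -1.27 rad and velocity of joint thumbscrew between -0.05 and 0.05 rad/s and contact force between the fingers and wing above 3 N and distance between the grasp point and wing below 0.025 m); the arm keeps its last pose, push and grip.
It fails at once if a bystander (slug, tray, screwdriver or oil bottle) was moved by more than 25 mm (distance of any of slug_mid, tray, driver, oil from where it was at the start of the episode above 0.025 m).
It fails at once if the oil bottle was tipped (angle between oil's own z axis and vertical above 0.5 rad).
It also fails if it takes over 58 s, if anything falls off the work surface, if the arm or the gripper's body presses on something with over 40 N, if the wrist force passes 120 N, or if a joint passes its speed limit or range.

## Working session

There is one attempt and no reset: what is moved stays moved. The work goes in short steps, Python scripts to look and compute and a tool call to move; the robot and the scene stay as the last step left them, time stands still between calls to the robot, and variables do not carry over. Pictures are saved under pics/ and viewed, and the job is handed in when it is done.

Besides the shell and the picture viewer there is one more tool, called after ">>>" as a command line: name --argument value ..., lists and objects as JSON in quotes. drive_tool: Moves the arm, as the interface text tells. Shifts and turns lie within -1 to 1; 1 stands for 0.3 m of shift or 2 rad of turn. Its arguments: {"type":"object","properties":{"increments":{"type":"array"}},"required":["increments"]}

```bash
mkdir -p pics; python3 - <<'E'
from bench import *
import cv2
s=read_state();print({k:s[k] for k in('clock','position','ee_rot','gripper_width','contact_force')})
for n in("scene","side","wrist"):
    c=calibration(n);print(n,c)
    cv2.imwrite(f"pics/{n}0.png",get_image(n)[:,:,::-1])
E
```

```text
{'clock': 0.0, 'position': array([158.5824645 , 603.97100114, 241.21550784]), 'ee_rot': array([ 9.91756650e-01, -1.28131133e-01, -9.70365257e-05,  1.07237254e-03]), 'gripper_width': 85.39735046320419, 'contact_force': array([ 0.12802678,  0.09011494, -0.15116762])}
scene {'fovy': 43.47960958285436, 'cx': 253.57460597702615, 'cy': 188.35453309855686, 'R': array([[ 0.53216476,  0.84658108, -0.01005711],
       [ 0.59589204, -0.38296596, -0.70586808],
       [-0.60142609,  0.36964517, -0.70827191]]), 't': array([-293.62328418, -267.86895565, 1692.30598746])}
side {'fovy': 51.00311628061831, 'cx': 255.10109709727206, 'cy': 187.3444654263257, 'R': array([[ 0.9891696 , -0.14644818,  0.0098198 ],
       [-0.06135101, -0.4733125 , -0.87875556],
       [ 0.13333999,  0.86863583, -0.47717109]]), 't': array([-528.2902222 ,  107.30201343, 1276.58094494])}
wrist {'fovy': 58.35801694799024, 'cx': 255.65404722607397, 'cy': 196.0215167099176, 'R': array([[-0.25545675, -0.96681631,  0.00283931],
       [-0.92390219,  0.24498096,  0.29392018],
       [-0.2848624 ,  0.07246065, -0.95582575]]), 't': array([623.51736823, -38.83576508, 378.61297763])}
```

View pics/scene0.png

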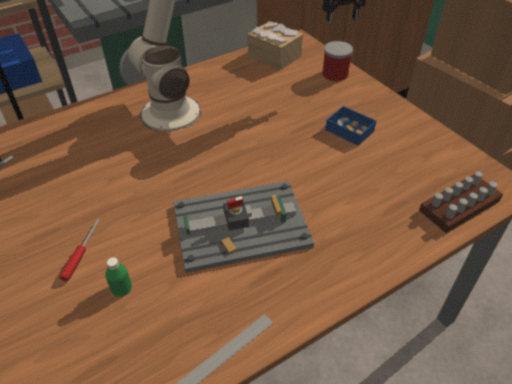

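View pics/side0.png

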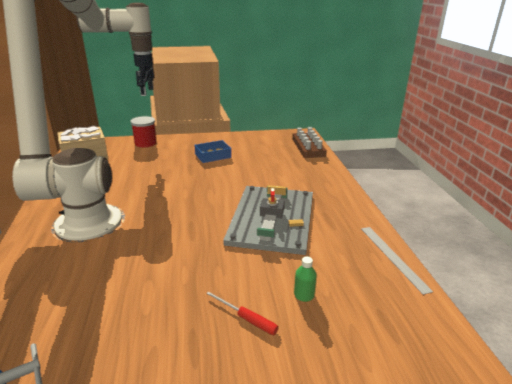

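View pics/wrist0.png

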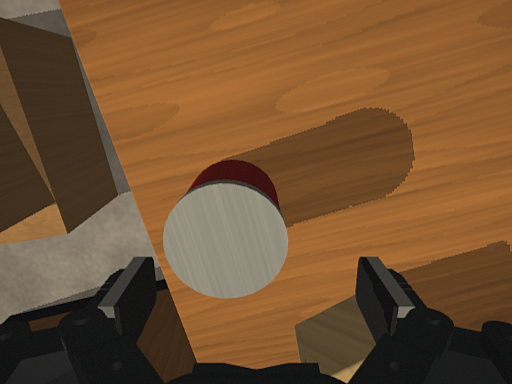

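The scene view shows the plate around (240,225), carriage with red wing near (235,205), and blank near (278,205). The side view shows the same at (272,215). The oil bottle, screwdriver and tray are clear of the plate. The wrist camera sees only the red jar. I'll zoom in next.

```bash
cat > h.py <<'E'
import numpy as np,cv2
def ray(c,u,v):
    f=192/np.tan(np.radians(c['fovy']/2)); R=np.array(c['R']);t=np.array(c['t'])
    d=R.T@np.array([(u-c['cx'])/f,(v-c['cy'])/f,1]); return -R.T@t,d
def onz(c,u,v,z):
    o,d=ray(c,u,v); return o+d*(z-o[2])/d[2]
def proj(c,X):
    f=192/np.tan(np.radians(c['fovy']/2)); p=np.array(c['R'])@np.array(X)+c['t']
    return np.array([c['cx']+f*p[0]/p[2],c['cy']+f*p[1]/p[2]])
E
python3 - <<'E'
from bench import *
from h import *
a=cv2.imread("pics/scene0.png")[175:275,165:320];b=cv2.imread("pics/side0.png")[175:260,215:325]
cv2.imwrite("pics/sc_z.png",cv2.resize(a,None,fx=5,fy=5,interpolation=cv2.INTER_CUBIC))
cv2.imwrite("pics/si_z.png",cv2.resize(b,None,fx=6,fy=6,interpolation=cv2.INTER_CUBIC))
E
```

```text
(no output)
```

View pics/sc_z.png

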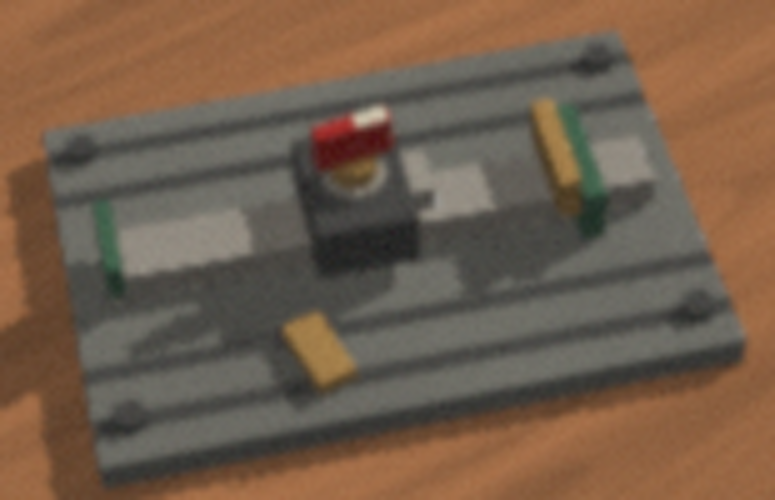

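View pics/si_z.png

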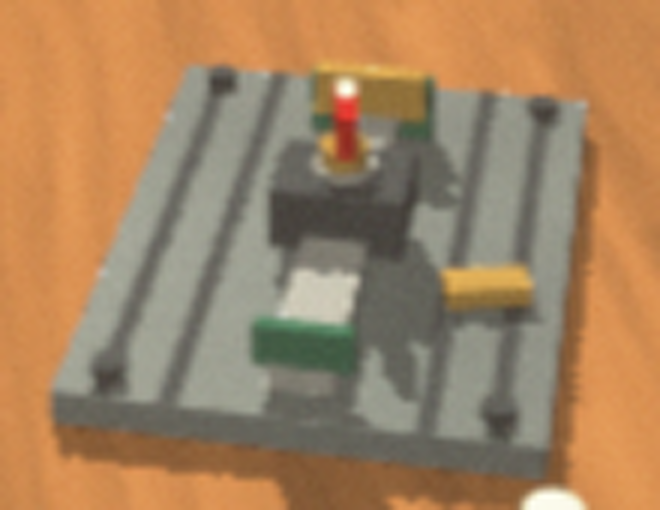

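```bash
python3 - <<'E'
from bench import *
from h import *
c=calibration("scene");g=calibration("side")
S=lambda u,v,z:onz(c,165+u/5-.4,175+v/5-.4,z)
T=lambda u,v,z:onz(g,215+u/6-.4,175+v/6-.4,z)
A,B,C,D=[S(*p,20) for p in((45,133),(618,33),(745,342),(100,462))]
A2,B2,C2,D2=[T(*p,20) for p in((52,393),(190,68),(585,102),(550,450))]
for n,P in(("scene",(A,B,C,D)),("side",(A2,B2,C2,D2))):
    P=np.array(P);print(n,P[:,:2].round(),P.mean(0).round(1),[np.linalg.norm(P[i]-P[i-1]).round() for i in range(4)])
    y=P[1]-P[0]+P[2]-P[3];x=P[3]-P[0]+P[2]-P[1]
    print("yaw y",np.degrees(np.arctan2(y[1],y[0])),"yaw x",np.degrees(np.arctan2(x[1],x[0])))
e1=S(352,118,108);e0=S(315,127,108);e2=S(390,112,108)
print("wing",e0,e1,e2, "side",T(346,88,108))
print("slug",S(305,330,32)[:2],"blank near face",S(545,105,66),S(570,185,66)[:2],"carriage noseface top",S(395,145,66))
s=read_state();from scipy.spatial.transform import Rotation as Ro
print(Ro.from_quat(s['ee_rot']).as_matrix().round(3))
R=np.array(calibration("wrist")['R']);t=np.array(calibration("wrist")['t']);print("wristcam",-R.T@t)
E
```

```text
scene [[ 417. -182.]
 [ 526.  137.]
 [ 750.   60.]
 [ 637. -257.]] [582.4 -60.5  20. ] [np.float64(232.0), np.float64(337.0), np.float64(237.0), np.float64(336.0)]
yaw y 70.81059880607155 yaw x -18.819802461542526
side [[ 414. -186.]
 [ 521.  133.]
 [ 746.   61.]
 [ 640. -261.]] [580.2 -63.2  20. ] [np.float64(239.0), np.float64(336.0), np.float64(236.0), np.float64(339.0)]
yaw y 71.52286979984521 yaw x -18.07476100073842
wing [570.32688384 -89.39178707 108.        ] [575.10477474 -70.08319574 108.        ] [582.04131004 -51.32384991 108.        ] side [577.76844239 -61.30023118 108.        ]
slug [ 628.24069685 -132.98033566] blank near face [587.90865951  42.29446835  66.        ] [643.62831709  20.76205611] carriage noseface top [569.29550867 -41.75414951  66.        ]
[[ 0.967 -0.254 -0.   ]
 [-0.254 -0.967 -0.002]
 [ 0.     0.002 -1.   ]]
wristcam [231.26725039 584.94943967 371.6783521 ]
```

>>> drive_tool --increments '[[1,[0.137,0.13,0],0],[1,[0.137,0.13,0],0],[1,[0.137,0.13,0],0],[1,[0.137,0.13,0],0],[1,[0.137,0.13,0],0],[1,[0.137,0.13,0],0],[1,[0.137,0.13,0],0],[1,[0.137,0.13,0],0],[1,[0.137,0.13,0],0],[1,[0.137,0.13,0],0],[1,[0.137,0.13,0],0],[1,[0.137,0.13,0],0],[1,[0.137,0.13,0],0],[1,[0.137,0.13,0],0],[1,[0,0,0],0.09],[1,[0,0,0],0.09],[1,[0,0,0],0.09],[1,[0,0,0],0.09],[1,[0,0,0],0.09],[1,[0,0,0],0.09]]'

```text
clock: 2.65
position: [576.3, -69.7, 241.9]
ee_rot: [0.783, -0.622, -0.0, 0.0]
contact_force: [-0.5, -0.7, -0.1]
gripper_width: 85.3
```

>>> drive_tool --increments '[[1,[0,0,0],0.09],[1,[0,0,0],0.09],[1,[0,0,0],0.09],[1,[0,0,0],0]]'

```text
clock: 3.15
position: [576.4, -69.7, 242.0]
ee_rot: [-0.592, 0.806, 0.0, -0.0]
contact_force: [-0.3, -0.2, 0.8]
gripper_width: 85.6
```

```bash
cat >> h.py <<'E'
from scipy.spatial.transform import Rotation as Ro
def show(s):
    M=Ro.from_quat(s['ee_rot']).as_matrix()
    print("t",round(s['clock'],2),"pos",s['position'].round(1),"yaw_y",np.degrees(np.arctan2(M[1,1],M[0,1])).round(2),"tilt",M[:,2].round(3),"j",np.round(s['joints'],2),"F",s['contact_force'].round(1),"T",np.round(s['wrist_torque'],2),"w",round(s['gripper_width'],1))
    return M
E
python3 - <<'E'
from bench import *
from h import *
show(read_state());im=get_image("wrist");cv2.imwrite("pics/w1.png",im[:,:,::-1])
E
```

```text
t 3.15 pos [576.4 -69.7 242. ] yaw_y 162.58 tilt [-0.001  0.    -1.   ] j [ 0.16  0.31 -0.1  -0.   -1.16 -0.46] F [-0.3 -0.2  0.8] T [-0.01 -0.02 -0.02] w 85.6
```

View pics/w1.png

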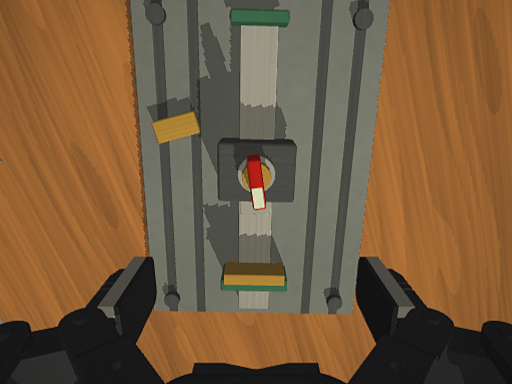

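```bash
python3 - <<'E'
from h import *
a=cv2.imread("pics/w1.png")[120:300,195:320]
cv2.imwrite("pics/w1z.png",cv2.resize(a,None,fx=4,fy=3.3,interpolation=cv2.INTER_CUBIC) if 0 else cv2.resize(a,(125*3,180*3),interpolation=cv2.INTER_CUBIC))
E
```

```text
(no output)
```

View pics/w1z.png

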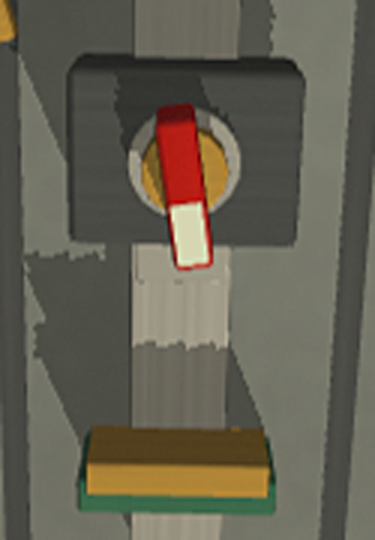

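```bash
python3 - <<'E'
from bench import *
from h import *
c=calibration("wrist")
W=lambda u,v,z:onz(c,195+u/3-.33,120+v/3-.33,z)
ang=lambda d:np.degrees(np.arctan2(d[1],d[0])).round(2)
a,b,p,q=W(160,125,108),W(196,122,108),W(178,268,108),W(213,265,108)
print("wing ctr",(a+b+p+q)/4,"len",np.linalg.norm(p-a),np.linalg.norm(q-b),"th",np.linalg.norm(b-a),np.linalg.norm(p-q),"dir",ang(p-a+q-b))
l,r=W(88,461,66),W(268,463,66);print("blank",l,r,np.linalg.norm(l-r),"x-axis yaw",ang(l-r))
cl,cr=W(70,243,66),W(297,245,66);print("carr front",cl,cr,np.linalg.norm(cl-cr),ang(cl-cr))
b1,b2=W(135,10,40),W(237,10,40);b3,b4=W(133,420,40),W(225,420,40)
print("bar",np.linalg.norm(b1-b2),np.linalg.norm(b3-b4),"dir",ang(b3+b4-b1-b2))
m=(l+r)/2;y=np.array([np.cos(np.radians(71.4)),np.sin(np.radians(71.4)),0])
w=(a+b+p+q)/4
print("home axis from blank",(m-41*y)[:2],"travel",(m-w)@y-41)
E
```

```text
wing ctr [574.56155062 -72.64708929 108.        ] len 39.60562093518082 39.55195926571384 th 9.387370618537082 9.520214973514557 dir 79.36
blank [636.59956418  15.67480348  66.        ] [579.52523715  34.39459871  66.        ] 60.06587665585413 x-axis yaw -18.16
carr front [617.09772202 -58.26073512  66.        ] [549.73878895 -36.4118342   66.        ] 70.81384282221124 -17.97
bar 32.26324437768096 32.863504791749556 dir 71.62
home axis from blank [594.98506898 -13.82380372] travel 62.265123147999475
```

>>> drive_tool --increments '[[1,[0.011,0.003,0.1],-0.059],[1,[0,0,0.13],0],[1,[0,0,0.13],0],[0,[0,0,0.1],0],[-0.4,[0,0,0.02],0],[-0.4,[0,0,0],0],[-0.4,[0,0,0],0],[-0.4,[0,0,0],0]]'

```text
clock: 4.2
position: [575.4, -72.5, 99.7]
ee_rot: [-0.638, 0.77, -0.001, 0.001]
contact_force: [0.7, -0.7, -0.1]
gripper_width: 25.9
```

```bash
python3 - <<'E'
from bench import *
from h import *
show(read_state());im=get_image("wrist");cv2.imwrite("pics/w2.png",im[:,:,::-1])
E
```

```text
t 4.2 pos [575.4 -72.5  99.7] yaw_y 169.25 tilt [ 0.003  0.    -1.   ] j [ 0.15  0.45 -0.29  0.   -0.83 -0.34] F [ 0.7 -0.7 -0.1] T [ 0.01  0.02 -0.01] w 25.9
```

View pics/w2.png

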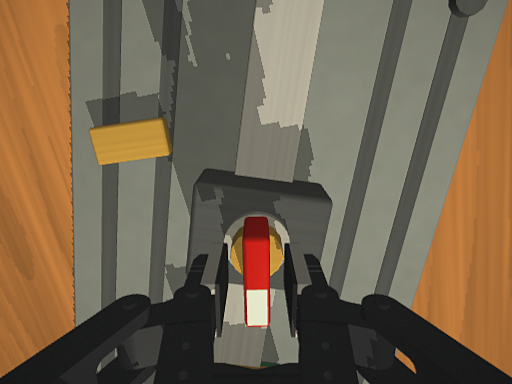

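The wing is centred between the fingers at column 257, with the finger faces at about 227 and 287. I'll grip, then slide most of the travel.

>>> drive_tool --increments '[[-1,[0,0,0.01],0],[-1,[0,0,0],0],[-1,[0,0,0],0],[-1,[0,0,0],0]]'

```text
clock: 4.75
position: [575.2, -72.6, 96.7]
ee_rot: [-0.638, 0.77, -0.001, 0.001]
contact_force: [-2.3, 0.7, 5.7]
gripper_width: 9.7
```

>>> drive_tool --increments '[[-1,[-0.03,-0.004,0],0],[-1,[-0.03,-0.004,0],0],[-1,[-0.03,-0.004,0],0],[-1,[-0.03,-0.004,0],0],[-1,[-0.03,-0.004,0],0],[-1,[-0.03,-0.004,0],0],[-1,[0,0,0],0]]'

```text
clock: 5.62
position: [592.4, -21.6, 96.7]
ee_rot: [-0.638, 0.77, -0.001, -0.0]
contact_force: [-0.9, -3.0, 5.3]
gripper_width: 9.8
```

```bash
python3 - <<'E'
from bench import *
from h import *
show(read_state());im=get_image("wrist");cv2.imwrite("pics/w3.png",im[:,:,::-1])
im=get_image("scene")[170:270,165:320,::-1];cv2.imwrite("pics/s3.png",cv2.resize(im,None,fx=5,fy=5))
E
```

```text
t 5.62 pos [592.4 -21.6  96.7] yaw_y 169.29 tilt [ 0.001 -0.002 -1.   ] j [ 0.24  0.47 -0.26  0.   -0.84 -0.43] F [-0.9 -3.   5.3] T [-0.74  0.31  0.  ] w 9.8
```

View pics/w3.png

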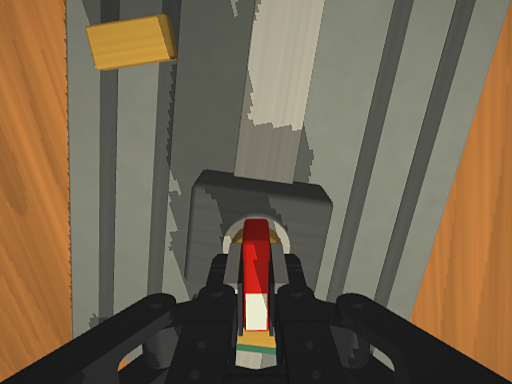

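View pics/s3.png

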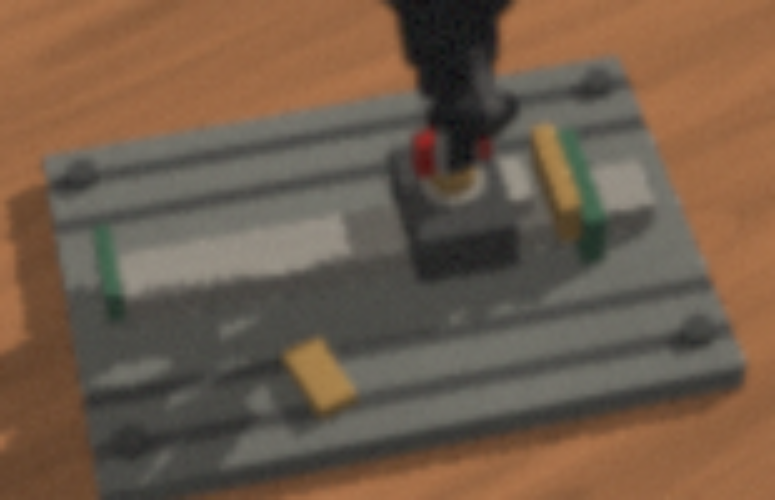

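The wrist view shows the wing held (rows 220-330) and the carriage moved along with it. The scene view shows a small gap left to the blank. I'll approach the stop gently and watch the force.

>>> drive_tool --increments '[[-1,[-0.01,-0.0014,0],0],[-1,[-0.01,-0.0014,0],0],[-1,[0,0,0],0]]'

```text
clock: 6.1
position: [594.0, -16.6, 96.7]
ee_rot: [-0.638, 0.77, -0.001, -0.001]
contact_force: [-1.5, -4.0, 5.3]
gripper_width: 9.8
```

>>> drive_tool --increments '[[-1,[-0.006,-0.0008,0],0],[-1,[0,0,0],0]]'

```text
clock: 6.35
position: [594.6, -15.0, 96.7]
ee_rot: [-0.638, 0.77, -0.001, -0.001]
contact_force: [-0.8, -5.1, 5.8]
gripper_width: 9.9
```

>>> drive_tool --increments '[[-1,[-0.006,-0.0008,0],0],[-1,[0,0,0],0]]'

```text
clock: 6.6
position: [595.1, -13.3, 96.7]
ee_rot: [-0.638, 0.77, -0.001, -0.001]
contact_force: [-1.4, -6.2, 5.6]
gripper_width: 10.2
```

>>> drive_tool --increments '[[-1,[-0.006,-0.0008,0],0],[-1,[0,0,0],0]]'

```text
clock: 6.85
position: [595.6, -12.0, 96.7]
ee_rot: [-0.638, 0.77, -0.001, -0.001]
contact_force: [-1.3, -6.7, 5.0]
gripper_width: 10.1
```

>>> drive_tool --increments '[[-1,[-0.006,-0.0008,0],0],[-1,[0,0,0],0]]'

```text
clock: 7.1
position: [595.6, -11.8, 96.6]
ee_rot: [-0.638, 0.77, -0.001, -0.002]
contact_force: [-2.0, -12.1, 6.8]
gripper_width: 9.9
```

>>> drive_tool --increments '[[-1,[-0.006,-0.0008,0],0],[-1,[0,0,0],0]]'

```text
clock: 7.35
position: [595.6, -11.6, 96.7]
ee_rot: [-0.638, 0.77, -0.002, -0.004]
contact_force: [-2.0, -17.2, 6.3]
gripper_width: 10.0
```

The position has stopped at y ≈ -11.7 and the force is climbing, so the nose is against the blank. Now I'll turn clockwise.

>>> drive_tool --increments '[[-1,[0,0,0],0.05],[-1,[0,0,0],0.05],[-1,[0,0,0],0.05],[-1,[0,0,0],0.05],[-1,[0,0,0],0.05],[-1,[0,0,0],0.05],[-1,[0,0,0],0.05],[-1,[0,0,0],0.05],[-1,[0,0,0],0]]'

```text
clock: 8.48
position: [595.1, -11.3, 96.7]
ee_rot: [-0.287, 0.958, -0.002, -0.003]
contact_force: [-2.4, -15.6, 6.8]
gripper_width: 9.7
```

```bash
python3 - <<'E'
from bench import *
from h import *
show(read_state());im=get_image("wrist");cv2.imwrite("pics/w4.png",im[:,:,::-1])
E
```

```text
t 8.47 pos [595.1 -11.3  96.7] yaw_y 123.33 tilt [-0.004 -0.006 -1.   ] j [ 0.26  0.48 -0.25  0.01 -0.85 -1.25] F [ -2.4 -15.6   6.8] T [-4.49  0.7  -0.07] w 9.7
```

View pics/w4.png

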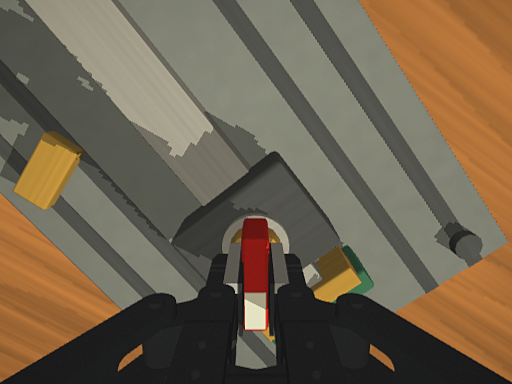

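The wing follows the fingers (still centred at column 257). I'll continue to the seat.

>>> drive_tool --increments '[[-1,[0,0,0],0.05],[-1,[0,0,0],0.05],[-1,[0,0,0],0.05],[-1,[0,0,0],0.05],[-1,[0,0,0],0.05],[-1,[0,0,0],0.05],[-1,[0,0,0],0.05],[-1,[0,0,0],0.04],[-1,[0,0,0],0]]'

```text
clock: 9.65
position: [595.0, -10.8, 96.7]
ee_rot: [0.099, 0.995, -0.003, -0.002]
contact_force: [-3.3, -13.9, 7.8]
gripper_width: 9.8
```

```bash
python3 - <<'E'
from bench import *
from h import *
show(read_state())
E
```

```text
t 9.65 pos [595.  -10.8  96.7] yaw_y 78.65 tilt [-0.004 -0.006 -1.   ] j [ 0.26  0.48 -0.25  0.01 -0.85 -2.03] F [ -3.3 -13.9   7.8] T [-3.97  0.85 -0.08] w 9.8
```

>>> drive_tool --increments '[[-1,[0,0,0],0.03],[-1,[0,0,0],0]]'

```text
clock: 9.9
position: [595.1, -10.8, 96.6]
ee_rot: [0.129, 0.992, -0.003, -0.002]
contact_force: [-3.2, -13.6, 8.1]
gripper_width: 10.0
```

```bash
python3 - <<'E'
from bench import *
from h import *
show(read_state())
E
```

```text
t 9.9 pos [595.1 -10.8  96.6] yaw_y 75.22 tilt [-0.004 -0.006 -1.   ] j [ 0.26  0.48 -0.25  0.01 -0.85 -2.09] F [ -3.2 -13.6   8.1] T [-3.86  0.88 -0.03] w 10.0
```

>>> drive_tool --increments '[[-1,[0,0,0],0.03],[-1,[0,0,0],0]]'

```text
clock: 10.15
position: [595.1, -10.7, 96.7]
ee_rot: [0.158, 0.987, -0.003, -0.002]
contact_force: [-3.6, -13.2, 7.4]
gripper_width: 9.7
```

```bash
python3 - <<'E'
from bench import *
from h import *
show(read_state());im=get_image("wrist");cv2.imwrite("pics/w5.png",im[:,:,::-1])
E
```

```text
t 10.15 pos [595.1 -10.7  96.7] yaw_y 71.79 tilt [-0.004 -0.006 -1.   ] j [ 0.26  0.48 -0.25  0.01 -0.85 -2.15] F [ -3.6 -13.2   7.4] T [-3.81  0.86 -0.04] w 9.7
```

View pics/w5.png

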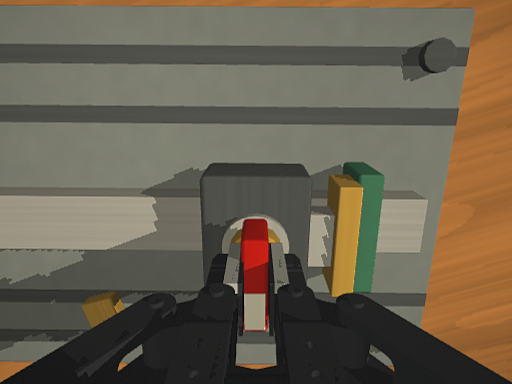

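The wing now lies across the bar and the yaw is at the nominal seat, but the torque about z hasn't risen yet. I'll turn a bit further to feel the stop.

>>> drive_tool --increments '[[-1,[0,0,0],0.03],[-1,[0,0,0],0]]'

```text
clock: 10.45
position: [595.1, -10.7, 96.7]
ee_rot: [0.186, 0.983, -0.004, -0.002]
contact_force: [-4.0, -12.3, 6.8]
gripper_width: 9.8
```

```bash
python3 - <<'E'
from bench import *
from h import *
show(read_state())
E
```

```text
t 10.45 pos [595.1 -10.7  96.7] yaw_y 68.6 tilt [-0.005 -0.007 -1.   ] j [ 0.26  0.48 -0.25  0.01 -0.85 -2.21] F [ -4.  -12.3   6.8] T [-3.77  0.93  0.92] w 9.8
```

>>> drive_tool --increments '[[-1,[0,0,0],0.03],[-1,[0,0,0],0]]'

```text
clock: 10.7
position: [595.1, -10.6, 96.7]
ee_rot: [0.213, 0.977, -0.004, -0.002]
contact_force: [-3.2, -12.3, 7.1]
gripper_width: 9.5
```

```bash
python3 - <<'E'
from bench import *
from h import *
show(read_state());im=get_image("wrist");cv2.imwrite("pics/w6.png",im[:,:,::-1])
E
```

```text
t 10.7 pos [595.1 -10.6  96.7] yaw_y 65.36 tilt [-0.005 -0.007 -1.   ] j [ 0.26  0.48 -0.25  0.01 -0.85 -2.26] F [ -3.2 -12.3   7.1] T [-3.78  1.09  1.68] w 9.5
```

View pics/w6.png

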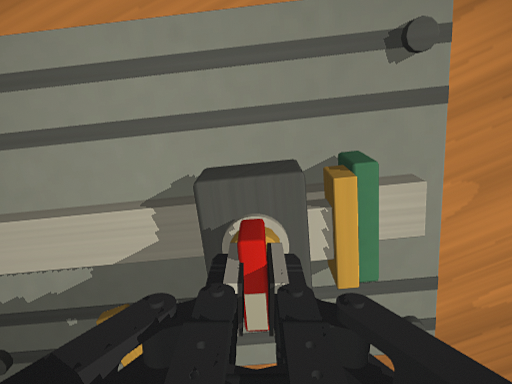

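The torque rose to 1.7 N m with the wing stopped across the bar, so it is seated. Now I'll back off a quarter turn: the contact yaw was about 71.5°, so the target yaw is about 161.5°.

>>> drive_tool --increments '[[-1,[0,0,0],0],[-1,[0,0,0],-0.06],[-1,[0,0,0],-0.06],[-1,[0,0,0],-0.06],[-1,[0,0,0],-0.06],[-1,[0,0,0],-0.06],[-1,[0,0,0],-0.06],[-1,[0,0,0],-0.06],[-1,[0,0,0],-0.06],[-1,[0,0,0],-0.06],[-1,[0,0,0],-0.06],[-1,[0,0,0],-0.06],[-1,[0,0,0],-0.06],[-1,[0,0,0],-0.06],[-1,[0,0,0],-0.06],[-1,[0,0,0],0],[-1,[0,0,0],0]]'

```text
clock: 12.88
position: [595.5, -11.6, 96.7]
ee_rot: [-0.582, 0.813, -0.002, -0.003]
contact_force: [-1.3, -16.6, 6.6]
gripper_width: 9.7
```

```bash
python3 - <<'E'
from bench import *
from h import *
show(read_state());im=get_image("wrist");cv2.imwrite("pics/w7.png",im[:,:,::-1])
im=get_image("scene")[170:270,165:320,::-1];cv2.imwrite("pics/s7.png",cv2.resize(im,None,fx=5,fy=5))
im=get_image("side")[175:260,215:325,::-1];cv2.imwrite("pics/d7.png",cv2.resize(im,None,fx=6,fy=6))
E
```

```text
t 12.88 pos [595.5 -11.6  96.7] yaw_y 161.21 tilt [-0.004 -0.007 -1.   ] j [ 0.25  0.48 -0.25  0.01 -0.85 -0.59] F [ -1.3 -16.6   6.6] T [-4.93  0.43  0.04] w 9.7
```

View pics/w7.png

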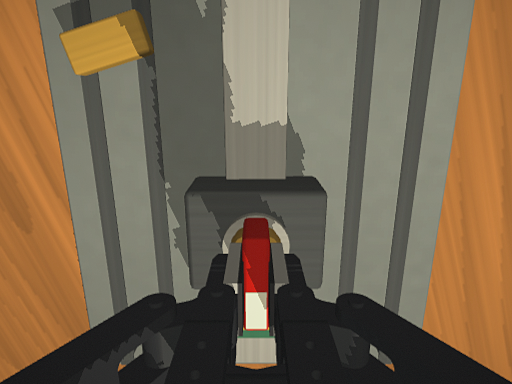

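View pics/s7.png

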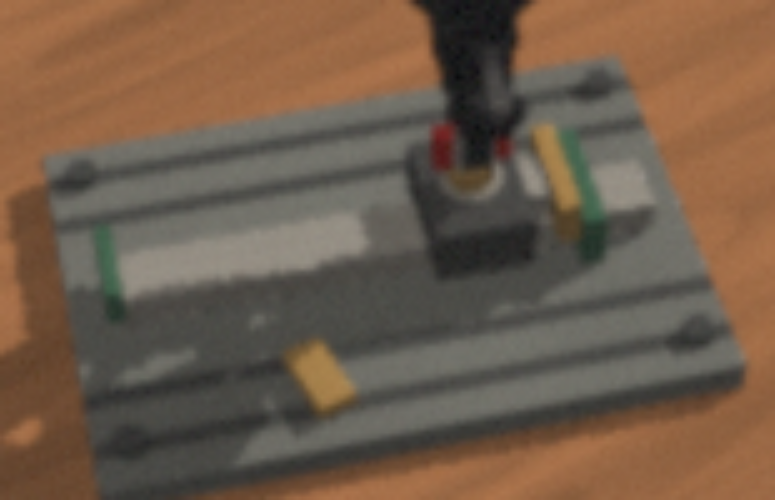

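In the wrist view the wing runs along the bar, centred between the fingers at column 257. The scene view shows the carriage close to the blank, with the nose-length gap expected at home. The slug has not moved. The force is steady at about 17 N against the stop, so I'm handing in.

```bash
python3 - <<'E'
from bench import *
from h import *
show(read_state());print(job_done())
E
```

```text
t 13.03 pos [595.5 -11.6  96.7] yaw_y 161.21 tilt [-0.004 -0.007 -1.   ] j [ 0.25  0.48 -0.25  0.01 -0.85 -0.59] F [ -0.9 -16.3   6.5] T [-4.87  0.41  0.05] w 9.4
the job is handed in; nothing more can be done
None
```

I slid the carriage to the blank by the gripped wing, seated the thumbscrew, backed it off about a quarter turn, and handed the job in at 13.0 s still gripping it.

- **Carriage:** it moved about 64 mm, against 62 mm estimated from the camera. Motion then stopped and the force rose from 6 N to 17 N. It was still pressing with about 16 N when I handed in.
- **Seating:** the thumbscrew turned about 97° clockwise. The tool's reading then showed a torque of 1.7 N m with the wing straight across the bar.
- **Back-off:** the tool turned back to 161.2°, about 90° from where the seat was felt, at roughly 71.5°. The wrist picture shows the wing lying along the bar, held centrally between the fingers. The opening reads 9.4 mm on the 11 mm wing; the reading wanders by a few tenths.
- **Bystanders:** the slug looks unmoved in the last scene view. I did not check the tray, screwdriver and oil bottle again at the end, but the arm never went near them.

Two limits on these checks: the nose contact itself is hidden under the gripper, so it rests on force and travel. When the screw was pressed hard into its seat, the wing twisted a few degrees in the fingers, then looked straight again after backing off.

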